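# Open the double-leaf control cabinet on the repair bench

### The arm

A 6-joint arm with a two-finger parallel gripper is mounted at the origin on the work surface. World frame = base frame: x ahead of the robot, y to its left, z up, the work surface at z = 0. Lengths are in m, angles in rad, forces in N, time in s.
With the tool pointing down it reaches from about 0.375 to 0.975 m from the base axis. Payload 3.8 kg.
Tool frame: the origin (TCP) lies where the fingers leave the gripper's body, on its centre line; the fingertips stand 73 mm ahead of it and the grasp point (between the pads) lies 54 mm ahead of it; z points along the fingers, y is the direction in which the jaws open and shut (so a half turn about z gives the same grasp; the last joint's range is limited). The gripper opens to 85 mm and grips with 20 to 120 N. Pads are 22 mm wide; open, the fingers measure 114 mm over their backs; the gripper's body (76 mm by 85 mm) begins 54 mm behind the grasp point. The pads swing forward as they close: fully open they stand 13 mm farther back than shut.
Start: joints at [-1.329, 0.264, 1.604, -0, 1.274, -0.037], TCP at [0.186, -0.649, 0.304] pointing down, gripper open.
Joint ranges: [-2.63, 2.63], [-0.94, 2.18], [0.31, 2.57], [-1.31, 4.45], [0, 2.66], [-2.55, 2.55]. Speed limits (rad/s): [2.57, 2.57, 3.14, 3.14, 3.14, 3.14].

### API

Orientations are given as a unit quaternion [w, x, y, z].
In Python, from plant import robot, planner, vision gives the robot as it stands. The module is installed in compiled form; this text tells all that it offers. Calls block until the motion is done:
- robot.goto(position, orientation): joint-space move of the TCP to a pose.
- robot.move_linear(position, v=0.15, rotation=None): straight line of the TCP; rotation=None keeps the orientation; v is the mean speed in m/s.
- robot.movej(angles): joint-space move.
- robot.set_gripper(opening): finger opening in m; the grip force is fixed at half the most; returns when the fingers have stopped.
- robot.dwell(seconds).
- planner.ik(position, orientation): joint angles nearest the present ones, or None.
- vision.camera(name): name is "scene" or "top"; returns a dict with "pixels" (400x640x3 uint8, red, green, blue), "fx", "fy", "cx", "cy" (pixels), "dist" ([k1, k2, p1, p2, k3] as OpenCV has them; the pictures are not rectified), "position" and "attitude" of the camera in the world. Camera axes: x right, y down, z forward; pixel columns grow to the right and rows downward; lengths in m; the calibration is good to about 2 mm. A picture is of the moment at which its call begins. There is no depth.
A pose or a line that the arm cannot do raises robot.PlanningError and nothing moves.
- robot.close_job(): hands the job in, once; it reports no verdict.
Readings, each from a call of its own:
- robot.get_t(): time.
- robot.get_qpos(): joint angles.
- robot.get_qvel(): joint speeds.
- robot.get_joint_efforts(): joint torques, N m.
- robot.get_eef_pos(): TCP position.
- robot.get_tool_rot(): TCP orientation.
- robot.get_contact_force(): force on the tool from outside, world axes, zero at the start.
- robot.get_moment(): the same for the moment, N m.
- robot.get_finger_gap(): finger opening in m.
Only numpy, scipy, OpenCV 4.12 (cv2) and the standard library are available. Lean on these libraries where they do the work, as an engineer would, in place of code of your own. Each camera call takes 0.05 s, during which the arm holds its last target. There are 200 camera calls.

### The job

Open up the control cabinet lying on its back: first swing the white overlapping leaf up and over by its black handle, then draw the brass bolt on the blue leaf by its red grip (its tip is hooked behind the keep, so press the leaf down while you draw), and swing the blue leaf up and over too. Leave both leaves standing open past upright with the bolt still drawn, and do not disturb the other things on the bench.

Things in the scene. Friction and masses are not known exactly. Their poses are not given: they have to be found in the camera images.
- cabinet: Grey steel cabinet on its back, open side up, fixed to the bench: 300 (x, along the seam between the leaves) x 280 (y) x 100 mm (z up). Origin: centre of its underside; turned in yaw only, at most 0.35 rad. White (active) leaf hinged on the +y side, blue (passive) leaf on the -y side: hinge lines parallel to x at y = +140 and -140, z = 105 mm; seam at y = 0.
- active (a joint): Angle (rad) of the white leaf: 0 closed (flat), grows as its seam edge rises, 1.57 upright, stop at 2.0. Starts between 0 and 0.25. About 0.25 kg, stiff hinge (0.22 N m): stays at the angle it is left at; about 4 N at the handle lifts it. To push it over, follow its edge round its arc: a level push on a leaf below about 0.8 rad binds by friction.
- active_handle (a point): Middle of the white leaf's round black bar handle: 12 mm thick, 90 mm long, parallel to the hinge line; closed, it is 105 mm from the hinge line across the leaf, 40 mm above it, and 35 mm above the leaf's face. Leaf 275 mm long (x), 5 mm thick; its flanged edge is 158 mm from the hinge line and overlaps the blue leaf by 18 mm, so the white leaf opens first.
- active_hinge (a point): Point on the white leaf's hinge line (parallel to the cabinet's x), opposite the cabinet's centre.
- passive (a joint): Angle (rad) of the blue leaf: about 0 closed and bolted, grows as its seam edge rises, 1.57 upright, stop at 2.0; can be pressed down to -0.07 (6 mm at the bolt). A spring under its seam edge lifts it by about 0.06 once the bolt is free. About 0.25 kg, stiff hinge (0.22 N m): stays as left. 275 mm long, 5 mm thick, seam edge 138 mm from the hinge line.
- passive_hinge (a point): Point on the blue leaf's hinge line (parallel to the cabinet's x), opposite the cabinet's centre.
- bolt (a joint): Travel (m) of the brass bolt along the blue leaf: 0 thrown, 0.022 fully drawn (hard stop); draws towards the cabinet's +x. Its tip, turned up 4 mm, hooks behind the keep's lip, so a pull alone is blocked. Pressed down 5 mm (10 to 17 N at the grip) the tip passes under; keep pressing for the first 15 mm. Friction about 2.5 N; it stays where it is left.
- bolt_grip (a point): Middle of the bolt's red grip bar: round, 14 mm thick, 44 mm long, parallel to the hinge line and to the bolt's travel, on a slim stem. Closed, its axis is 38 mm above the blue leaf's face, 95 mm from the leaf's hinge line across the leaf and 43 mm above that line. It can be gripped across, pressed down, and the leaf lifted by it.
- multimeter: Orange multimeter, 185 x 88 x 36 mm, lying loose beside the cabinet's -y side. Origin under its centre. Leave alone.
- screwdriver: Loose screwdriver, 190 mm long, lying beside the cabinet's +y side. Leave alone.
- parts_tray: Blue divided tray, 120 x 160 x 30 mm, loose. Leave alone.
- flux_bottle: White bottle, 44 mm diameter, 100 mm tall, loose. Leave alone.
- relay: Grey relay module, 70 x 45 x 65 mm, loose. Leave alone.
- wrench: Loose wrench, 160 mm long. Leave alone.
- screw_dish: Small steel dish, 80 mm diameter, 25 mm tall, loose. Leave alone.
- keep_lip (a point): Middle of the keep's lip: a dark steel staple 32 mm high at the cabinet's -x end; its lip, 4 mm thick (x), crosses over the bolt at the cabinet's x = -141, y = -45 mm. Fixed to the cabinet.

How it is judged:
On the way, in this order (a step that is already met when the one before it is completed fails the run):
1. the white leaf is swung open (value of joint active above 1.2 rad), for 0.2 s.
2. the bolt is drawn clear of the keep (value of joint bolt above 0.014 m), for 0.2 s.
3. the blue leaf is swung open (value of joint passive above 1.2 rad), for 0.2 s.
At the end, for the whole second after the job is handed in: Both leaves stand open past upright (over 1.6 rad) at rest, and the bolt is still drawn (over 14 mm) (value of joint each of active, passive above 1.6 rad and value of joint bolt above 0.014 m and velocity of joint active between -0.1 and 0.1 rad/s and velocity of joint passive between -0.1 and 0.1 rad/s); the robot touches nothing.
It fails at once if a bystander is shifted by more than 30 mm (distance of any of multimeter, screwdriver, parts_tray, flux_bottle, relay, wrench, screw_dish from where it was at the start of the episode above 0.03 m).
It also fails if it takes over 72 s, if anything falls off the work surface, if the arm or the gripper's body presses on something with over 40 N, if the wrist force passes 120 N, or if a joint passes its speed limit or range.

## Working session

There is one attempt and no reset: what is moved stays moved. The work goes in short steps, each a Python script; the robot and the scene stay as the last script left them, time stands still between calls to the robot, and variables do not carry over. Pictures are saved under pics/ and viewed, about 8 in all and at most 12, crops included, and the job is handed in when it is done.

```bash
mkdir -p pics; cat > h.py <<'E'
import numpy as np, cv2
from scipy.spatial.transform import Rotation as R
from plant import robot, planner, vision
def snap(cam,name):
    c=vision.camera(cam); cv2.imwrite(f'pics/{name}.png',c['pixels'][:,:,::-1]); return c
def rot(q): return R.from_quat([q[1],q[2],q[3],q[0]]).as_matrix()
def quat(M):
    q=R.from_matrix(M).as_quat(); return [q[3],q[0],q[1],q[2]]
E
python3 - <<'E'
from h import *
import pickle
for n in ("scene","top"):
    c=snap(n,n+"0"); pickle.dump(c,open(n+'.pkl','wb'))
    print(n,[c[k] for k in ('fx','fy','cx','cy','dist','position','attitude')])
print(robot.get_t(),robot.get_tool_rot(),robot.get_eef_pos())
E
```

```text
scene [466.43271824461993, 466.43271824461993, 322.49340120505923, 203.80966937361626, array([-0.10413613,  0.        ,  0.        ,  0.        ,  0.        ]), array([1.07256811, 1.05181241, 0.97311364]), array([-0.10776331,  0.19716216,  0.86632397, -0.44609071])]
top [501.6814635096155, 501.6814635096155, 316.9908173822648, 203.24342296924476, array([-0.09156691,  0.        ,  0.        ,  0.        ,  0.        ]), array([ 0.2880037 , -0.0403286 ,  1.61110831]), array([ 0.05300959, -0.70458344,  0.70605624, -0.04729427])]
0.1 [-1.02772294e-03  9.90298835e-01  1.38950172e-01 -1.07784265e-04] [ 0.18563495 -0.64842645  0.30266892]
```

View pics/scene0.png

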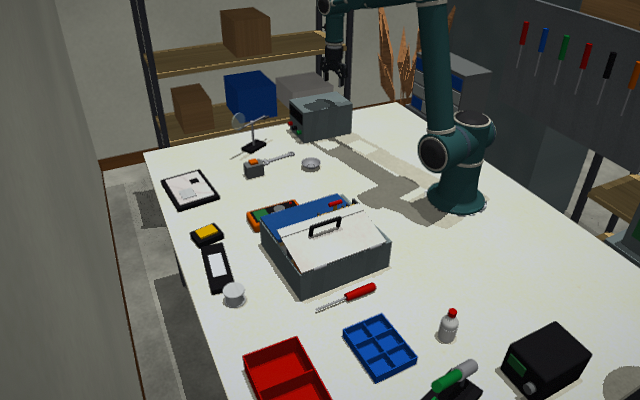

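View pics/top0.png

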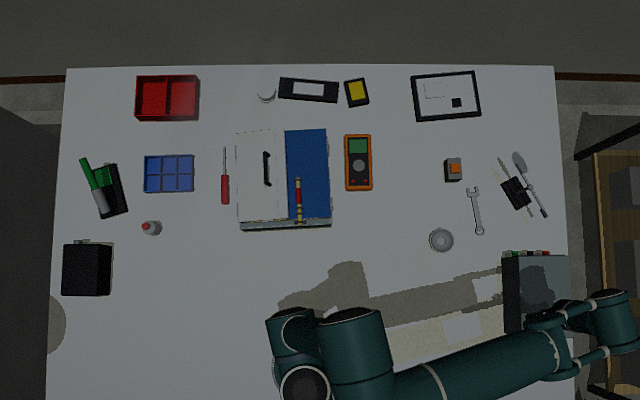

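The scene view shows the cabinet around (325,245) with the white leaf slightly raised. The top view shows the cabinet spanning about (237–330, 128–230), with its x axis up in the image. The black handle is at (266,168) and the red grip near (298,185). I'll enlarge both views to get accurate points.

```bash
python3 - <<'E'
import cv2
a=cv2.imread('pics/top0.png')[115:240,225:345]; b=cv2.imread('pics/scene0.png')[185:305,245:405]
g=lambda i,f:cv2.convertScaleAbs(cv2.resize(i,None,fx=f,fy=f,interpolation=cv2.INTER_CUBIC),alpha=1.5)
cv2.imwrite('pics/top0c.png',g(a,4.8)); cv2.imwrite('pics/scene0c.png',g(b,5))
E
```

```text
(no output)
```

View pics/top0c.png

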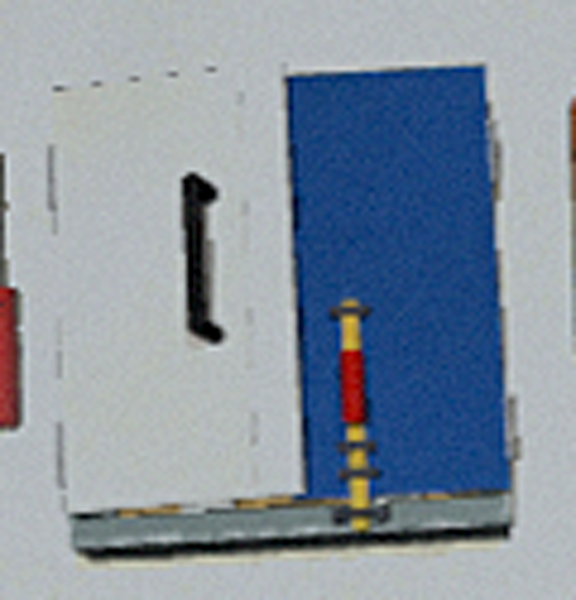

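View pics/scene0c.png

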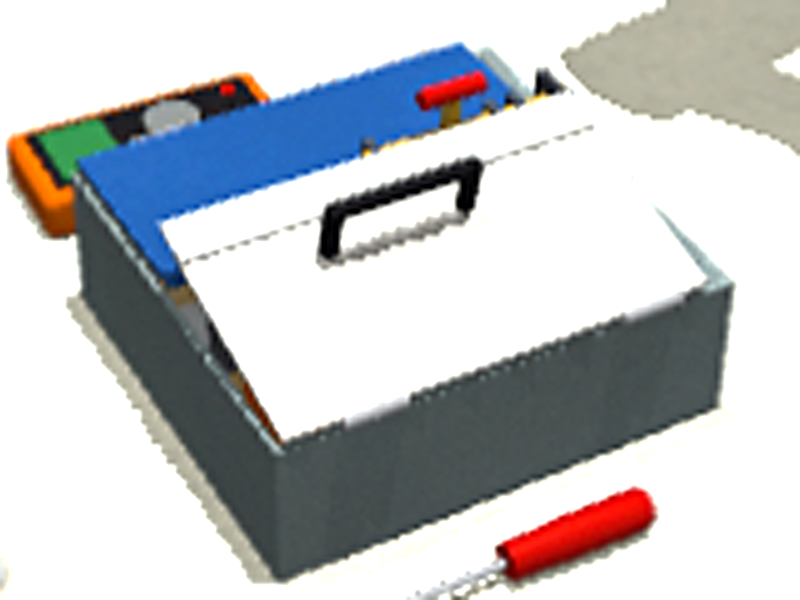

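The crops show the white leaf slightly raised, its handle bar from (190,178) to (198,328) in the top crop, and the red grip at (353,386) there. In the scene crop the grip's ends are about (422,98) and (484,82). The cabinet's corner edges are also clear. Next I'll fit the cabinet pose and leaf angle.

```bash
cat > fit.py <<'E'
from h import *
import pickle
from scipy.optimize import least_squares
C={n:pickle.load(open(n+'.pkl','rb')) for n in('top','scene')}
def proj(c,P):
    M=rot(c['attitude']).T; K=np.array([[c['fx'],0,c['cx']],[0,c['fy'],c['cy']],[0,0,1]])
    return cv2.projectPoints((M@(P-c['position'])).reshape(1,3),np.zeros(3),np.zeros(3),K,c['dist'])[0].ravel()
def act(x,r,h,a):  # white leaf point: r from hinge, h above hinge
    return [x,.14-r*np.cos(a)+h*np.sin(a)*1,.105+r*np.sin(a)+h*np.cos(a)]
T=lambda u,v:('top',(u/4.8+225-.4,v/4.8+115-.4)); S=lambda u,v:('scene',(u/5+245-.4,v/5+185-.4))
obs=[(T(485,66),lambda a,b:[.1375,-.14,.11]),(T(508,490),lambda a,b:[-.1375,-.14,.11]),
(T(305,493),lambda a,b:act(-.1375,.158,.005,a)),(T(194,253),lambda a,b:act(0,.105,.04,a)),
(T(353,386),lambda a,b:[b,-.045,.148]),(S(452,91),lambda a,b:[b,-.045,.148]),
(S(280,445),lambda a,b:[.15,.14,.1]),(S(280,580),lambda a,b:[.15,.14,0]),
(S(733,285),lambda a,b:[-.15,.14,.1]),(S(718,405),lambda a,b:[-.15,.14,0]),
(S(80,298),lambda a,b:[.15,-.14,0]),(S(163,222),lambda a,b:act(.1375,.158,.005,a)),
(S(405,185),lambda a,b:act(0,.105,.04,a))]
def W(p,l):
    c,s=np.cos(p[2]),np.sin(p[2]); return np.array([p[0]+c*l[0]-s*l[1],p[1]+s*l[0]+c*l[1],l[2]])
f=lambda p:np.concatenate([proj(C[n],W(p,g(p[3],p[4])))-uv for (n,uv),g in obs])
r=least_squares(f,[.5,0.05,0,.15,-.07],loss='soft_l1')
print(r.x.round(4)); print(f(r.x).reshape(-1,2).round(1).tolist())
np.save('pose.npy',r.x)
print(W(r.x,act(0,.105,.04,r.x[3])),W(r.x,[r.x[4],-.045,.148]))
E
python3 fit.py
```

```text
[ 0.5881  0.0752  0.0663  0.2617 -0.0702]
[[-0.0, 0.6], [1.6, 0.5], [0.4, 1.3], [-0.2, 5.4], [0.5, 0.3], [-0.2, 0.8], [-1.5, 3.3], [-0.8, 2.2], [-0.8, -0.1], [-1.0, 1.1], [-1.2, 1.3], [0.8, 0.4], [5.3, -0.8]]
[0.58484234 0.12402024 0.17080316] [0.52096707 0.02565168 0.148     ]
```

```bash
sed -i "s/act(0,.105,.04,a)/act(HX[0],.105,.04,a)/; s/^f=.*/HX=[0]\ndef f(p):\n    HX[0]=p[5]\n    return np.concatenate([proj(C[n],W(p,g(p[3],p[4])))-uv for (n,uv),g in obs])/; s/-.07\],loss/-.07,.01],loss/; s/W(r.x,act(0,/W(r.x,act(r.x[5],/" fit.py; python3 fit.py
python3 - <<'E'
from h import *
p=np.load('pose.npy')
# reach check over arcs: tool pitch
def W(l):
    c,s=np.cos(p[2]),np.sin(p[2]); return np.array([p[0]+c*l[0]-s*l[1],p[1]+s*l[0]+c*l[1],l[2]])
Rz=R.from_euler('z',p[2]).as_matrix()
def tool(t,flip=1):
    # z down tilted about cabinet x by t; jaws along the cross direction
    z=np.array([0,np.sin(t),-np.cos(t)]); x=np.array([flip,0,0.]); y=np.cross(z,x)
    return Rz@np.column_stack([x,y,z])
for flip in(1,-1):
  for a in np.arange(.2,2.01,.2):
    row=[]
    for t in np.arange(-1.4,1.41,.2):
        h=np.array([p[5],.14-.105*np.cos(a)+.04*np.sin(a),.105+.105*np.sin(a)+.04*np.cos(a)])
        M=tool(t,flip); q=planner.ik(list(W(h)-.054*M[:,2]),quat(M)); row.append('.' if q is None else 'X')
    row2=[]
    for t in np.arange(-1.4,1.41,.2):
        h=np.array([p[4]+.02,-.14+.095*np.cos(a)-.043*np.sin(a),.105+.095*np.sin(a)+.043*np.cos(a)])
        M=tool(t,flip); q=planner.ik(list(W(h)-.054*M[:,2]),quat(M)); row2.append('.' if q is None else 'X')
    print(flip,round(a,1),''.join(row),''.join(row2))
E
```

```text
[ 0.5864  0.0745  0.0676  0.2686 -0.0687  0.018 ]
[[0.2, 1.1], [1.9, 1.0], [0.6, 1.8], [-0.5, -0.1], [0.7, 0.3], [-0.2, 0.7], [-0.9, 3.0], [-0.3, 1.8], [-0.4, -0.4], [-0.6, 0.7], [-0.8, 1.1], [1.3, -0.1], [0.3, 0.7]]
[0.60096537 0.12497191 0.17143443] [0.52086106 0.0249506  0.148     ]
1 0.2 XXXXXXXXXXXXXXX .XXXXXXXXXXXXXX
1 0.4 XXXXXXXXXXXXXXX .XXXXXXXXXXXXXX
1 0.6 XXXXXXXXXXXXXXX XXXXXXXXXXXXXXX
1 0.8 XXXXXXXXXXXXXXX XXXXXXXXXXXXXXX
1 1.0 XXXXXXXXXXXXXXX XXXXXXXXXXXXXXX
1 1.2 XXXXXXXXXXXXXXX XXXXXXXXXXXXXXX
1 1.4 XXXXXXXXXXXXXXX XXXXXXXXXXXXXXX
1 1.6 XXXXXXXXXXXXXXX XXXXXXXXXXXXXXX
1 1.8 XXXXXXXXXXXXXXX XXXXXXXXXXXXXXX
1 2.0 XXXXXXXXXXXXXXX .XXXXXXXXXXXXXX
-1 0.2 XXXXXXXXXXXXXXX XXXXXXXXXXXXXX.
-1 0.4 XXXXXXXXXXXXXXX XXXXXXXXXXXXXX.
-1 0.6 XXXXXXXXXXXXXXX XXXXXXXXXXXXXX.
-1 0.8 XXXXXXXXXXXXXXX XXXXXXXXXXXXXXX
-1 1.0 XXXXXXXXXXXXXXX XXXXXXXXXXXXXXX
-1 1.2 XXXXXXXXXXXXXXX XXXXXXXXXXXXXXX
-1 1.4 XXXXXXXXXXXXXXX XXXXXXXXXXXXXXX
-1 1.6 XXXXXXXXXXXXXXX XXXXXXXXXXXXXXX
-1 1.8 XXXXXXXXXXXXXXX XXXXXXXXXXXXXX.
-1 2.0 XXXXXXXXXXXXXXX XXXXXXXXXXXXXX.
```

```bash
cat >> h.py <<'E'
p=np.load('pose.npy')
Rz=R.from_euler('z',p[2]).as_matrix()
FL=1
def W(l): return Rz@np.array(l)+[p[0],p[1],0]
def tool(t):
    z=np.array([0,np.sin(t),-np.cos(t)]); x=np.array([FL,0,0.]); return Rz@np.column_stack([x,np.cross(z,x),z])
def pose(l,t,d=0):  # grasp point at cabinet point l, backed off by d
    M=tool(t); return list(W(l)-(.054+d)*M[:,2]),quat(M)
def hand(a,x=None): return [p[5] if x is None else x,.14-.105*np.cos(a)+.04*np.sin(a),.105+.105*np.sin(a)+.04*np.cos(a)]
def grip(a,x): return [x,-.14+.095*np.cos(a)-.043*np.sin(a),.105+.095*np.sin(a)+.043*np.cos(a)]
def lin(l,t,d=0,v=.1):
    P,q=pose(l,t,d); robot.move_linear(P,v=v,rotation=q)
def F(): return Rz.T@np.array(robot.get_contact_force())
E
cat > qs.py <<'E'
import h
from h import *
for fl in(1,-1):
    h.FL=fl
    for a,t in((.265,-.265),(1,-.9),(1.8,-1.45)): print(fl,a,np.round(planner.ik(*pose(hand(a),t)),2))
    for a,t in((0,0),(1,.9),(1.8,1.45)): print(fl,a,np.round(planner.ik(*pose(grip(a,p[4]+.02),t)),2))
E
python3 qs.py
```

```text
1 0.265 [ 0.3   0.25  1.79 -0.28  1.18  1.92]
1 1 [ 0.63  0.49  1.6  -0.73  1.62  2.31]
1 1.8 [ 0.79  0.85  1.39 -0.98  2.02  2.42]
1 0 [ 0.    0.1   1.99 -0.    1.05  1.51]
1 1 [-0.54  0.35  1.82  0.7   1.59  0.74]
1 1.8 [-0.71  0.73  1.64  0.88  1.98  0.57]
-1 0.265 [ 0.3   0.25  1.79 -0.28  1.18 -1.22]
-1 1 [ 0.63  0.49  1.6  -0.73  1.62 -0.83]
-1 1.8 [ 0.79  0.85  1.39 -0.98  2.02 -0.72]
-1 0 [ 0.    0.1   1.99 -0.    1.05 -1.64]
-1 1 [-0.54  0.35  1.82  0.7   1.59 -2.4 ]Traceback (most recent call last):
  File "qs.py", line 6, in <module>
    for a,t in((0,0),(1,.9),(1.8,1.45)): print(fl,a,np.round(planner.ik(*pose(grip(a,p[4]+.02),t)),2))
                                                    ~~~~~~~~^^^^^^^^^^^^^^^^^^^^^^^^^^^^^^^^^^^^^^^^^
    return _wrapfunc(a, 'round', decimals=decimals, out=out)
    return _wrapit(obj, method, *args, **kwds)
    result = getattr(arr, method)(*args, **kwds)
TypeError: unsupported operand type(s) for *: 'NoneType' and 'float'
```

```bash
python3 - <<'E'
from h import *
a=p[3]
robot.set_gripper(.05)
robot.goto(*pose(hand(a),-a,.12))
lin(hand(a),-a,.03,v=.15); print(F().round(1))
lin(hand(a),-a,0,v=.05); print(F().round(1))
robot.set_gripper(0.0); print(robot.get_finger_gap(),F().round(1),robot.get_t())
snap('scene','grasp'); snap('top','graspt')
a_=cv2.imread('pics/grasp.png')[130:330,230:430]; b_=cv2.imread('pics/graspt.png')[100:300,200:400]
cv2.imwrite('pics/g1.png',cv2.resize(np.hstack([a_,b_]),None,fx=2,fy=2))
E
```

```text
[0.6 0.3 0. ]
[0.5 0.3 0.5]
0.00977022427175199 [-0.8 -5.3  3.8] 5.65
```

View pics/g1.png

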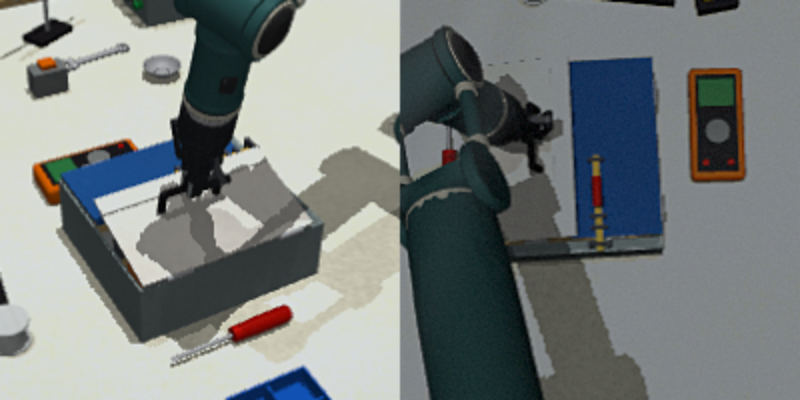

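The gripper has hold of the black handle bar, at about (200,185) in the left half of the picture, with a gap near bar thickness. Now I'll swing the leaf along its arc, watching the force.

```bash
python3 - <<'E'
from h import *
a0=p[3]
for a in np.linspace(a0,1.82,12)[1:]:
    t=-(a0+(a-a0)*(1.45-a0)/(1.82-a0))
    lin(hand(a),t,0,v=.12); f=F(); print(round(a,2),f.round(1),round(robot.get_finger_gap(),4))
    if np.linalg.norm(f)>60: print('HIGH'); break
print(robot.get_t()); snap('scene','swing')
E
```

```text
0.41 [ 0.  -7.3  5.4] 0.0094
0.55 [ 0.9 -8.4  4.5] 0.0099
0.69 [ 0.8 -5.7  7.3] 0.0099
0.83 [ 1.1 -5.8  7.2] 0.0093
0.97 [ 1.6 -7.   8. ] 0.0095
1.11 [ 1.7 -3.6  9.8] 0.0098
1.26 [ 2.3 -2.2 11.3] 0.0099
1.4 [ 3.1 -2.4 12.1] 0.0099
1.54 [ 5.4  2.1 13. ] 0.0095
1.68 [ 6.3  3.5 11.9] 0.0098
1.82 [ 7.5  4.6 12.9] 0.0097
9.1833
```

View pics/swing.png

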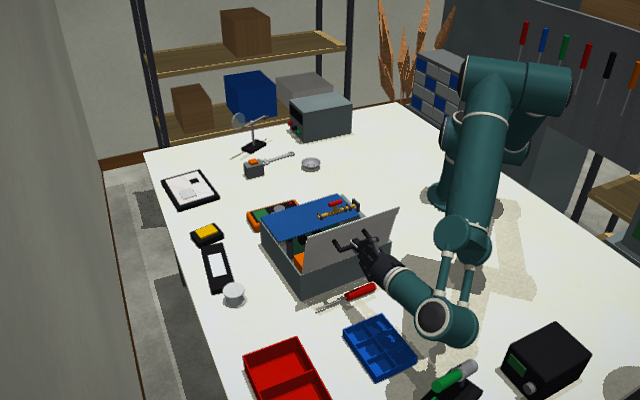

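The white leaf stands past upright, with its edge running (305,240) to (398,210). The blue leaf, grip (335,203) and bolt are exposed. Next I'll release, go over to the grip and grasp it.

```bash
python3 - <<'E'
from h import *
h=hand(1.82)
robot.set_gripper(.04)
lin(h,-1.45,.06,v=.1); print(F().round(1))
lin([h[0],h[1]+.02,h[2]+.22],-.8,.06,v=.3)
g=grip(0,p[4])
robot.goto(*pose(g,0,.15))
c1=snap('scene','b1'); c2=snap('top','b1t')
robot.set_gripper(.05)
lin(g,0,.03,v=.15); print(F().round(1))
lin(g,0,0,v=.05); print(F().round(1))
robot.set_gripper(0); print(robot.get_finger_gap(),F().round(1),robot.get_t())
snap('scene','b2'); snap('top','b2t')
a_=cv2.imread('pics/b2.png')[130:330,230:430]; b_=cv2.imread('pics/b2t.png')[90:290,170:370]
c_=cv2.imread('pics/b1.png')[130:330,230:430]; d_=cv2.imread('pics/b1t.png')[90:290,170:370]
cv2.imwrite('pics/g2.png',cv2.resize(np.vstack([np.hstack([c_,d_]),np.hstack([a_,b_])]),None,fx=1.5,fy=1.5))
E
```

```text
[-0.7 -0.2 -0.4]
[-0.5  0.   0.8]
[1.  0.2 0.2]
0.012012419338542385 [-0.3  5.7  2.7] 15.3333
```

View pics/g2.png

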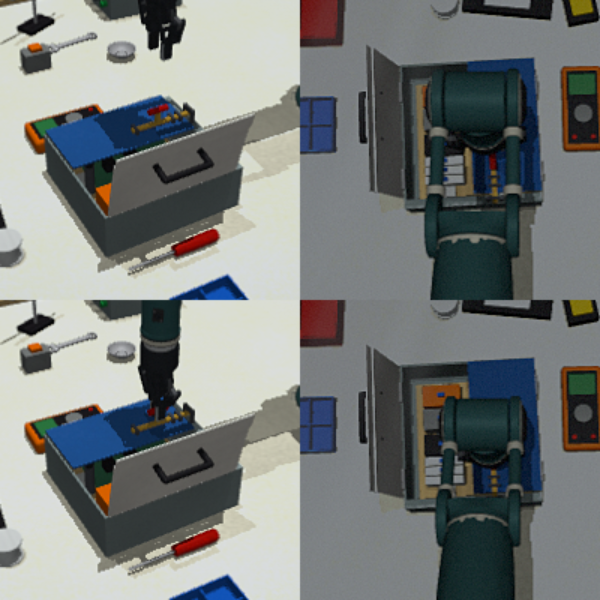

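The white leaf stays open on its own and the red grip is held: the gap reads 12 mm against the 14 mm bar, the same −2 mm offset as on the handle. Now I'll press down until the force rises, then draw.

```bash
python3 - <<'E'
from h import *
g=np.array(grip(0,p[4])); f0=F()
for dz in np.arange(.001,.0091,.001):
    lin(g-[0,0,dz],0,0,v=.02); f=F(); print('z',round(dz,4),f.round(1),np.round(robot.get_eef_pos()[2],4))
    if abs(f[2]-f0[2])>24: break
print('pressed',dz)
g=g-[0,0,dz]; f1=F()
for dx in np.arange(.003,.0241,.003):
    lin(g+[dx,0,0],0,0,v=.04); f=F(); print('x',round(dx,4),f.round(1))
    if abs(f[0]-f1[0])>25: break
np.save('gx.npy',[dx,dz]); print(robot.get_t(),robot.get_finger_gap())
c=snap('scene','d1')
cv2.imwrite('pics/d1c.png',cv2.resize(cv2.imread('pics/d1.png')[170:270,250:410],None,fx=4,fy=4))
E
```

```text
z 0.001 [-2.3  6.4  6. ] 0.2024
z 0.002 [-1.9  6.7  8.8] 0.202
z 0.003 [-1.2  6.4 11. ] 0.2015
z 0.004 [-2.   8.9 12.7] 0.201
z 0.005 [-3.6  8.9 14.4] 0.2003
z 0.006 [-3.5  9.9 15.8] 0.1997
z 0.007 [-3.7 11.1 18.2] 0.199
z 0.008 [-2.8 11.7 17.4] 0.1984
z 0.009 [-3.1 12.7 18.4] 0.1978
pressed 0.009000000000000001
x 0.003 [-1.  13.2 17.6]
x 0.006 [-0.5 12.3 17.6]
x 0.009 [-1.6 12.5 17.6]
x 0.012 [-1.4 12.1 17.2]
x 0.015 [-0.5 11.9 16.3]
x 0.018 [-1.  12.1 16.4]
x 0.021 [-6.6 12.  20.1]
x 0.024 [-10.3  14.4  16.9]
19.6833 0.012332940302620356
```

View pics/d1c.png

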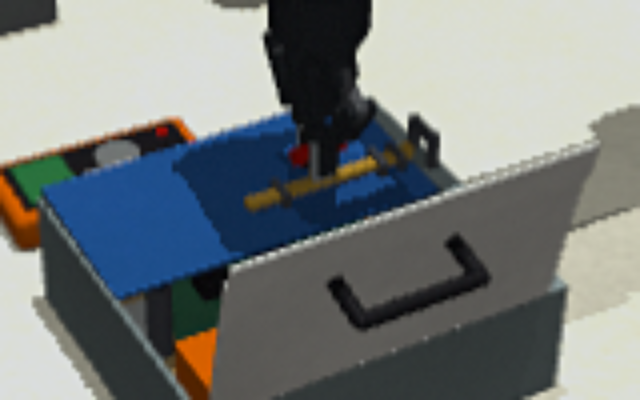

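The bolt tip, near (405,155), is now clear of the keep at (425,140). The x force rose only at 21–24 mm, which is the hard stop. Now I'll swing the blue leaf.

```bash
python3 - <<'E'
from h import *
x=p[4]+.0225
for a in np.linspace(-.04,1.84,15):
    t=max(0,a)*1.25/1.84
    lin(grip(a,x),t,0,v=.12); f=F(); print(round(a,2),f.round(1),round(robot.get_finger_gap(),4))
    if np.linalg.norm(f)>60: print('HIGH'); break
print(robot.get_t(),robot.get_eef_pos()); snap('scene','s2'); snap('top','s2t')
cv2.imwrite('pics/s2c.png',cv2.resize(np.hstack([cv2.imread('pics/s2.png')[130:330,200:420],cv2.imread('pics/s2t.png')[90:290,200:480]]),None,fx=1.6,fy=1.6))
E
```

```text
-0.04 [-2.8  3.6  7.4] 0.0119
0.09 [-1.6  7.4  3.9] 0.0123
0.23 [-1.7  9.1  1.8] 0.0117
0.36 [-2.2  8.3  5.9] 0.0118
0.5 [-0.7  8.2  4.4] 0.0122
0.63 [-3.1  8.3  6.2] 0.0119
0.77 [-1.8 10.8  4.9] 0.0118
0.9 [ 0.1 14.   3.6] 0.0119
1.03 [ 0.8 18.4  3.3] 0.0118
1.17 [-0.3 13.7  9. ] 0.0116
1.3 [-0.6 16.5 10.4] 0.012
1.44 [-1.6 18.3 13.2] 0.0123
1.57 [-1.3 22.6 16.2] 0.0119
1.71 [-7.1  0.6 25. ] 0.0124
1.84 [-5.8 -1.6 24.5] 0.012
24.125 [ 0.55646476 -0.18654517  0.20798286]
```

View pics/s2c.png

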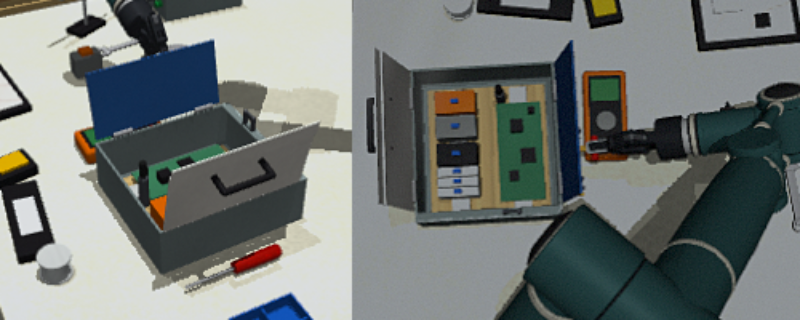

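Both leaves are past upright. I'll release gently, back off, then check the angles and bolt from the cameras.

```bash
python3 - <<'E'
from h import *
g=grip(1.84,p[4]+.0225)
robot.set_gripper(.035); print(F().round(1))
lin(g,1.25,.08,v=.1); print(F().round(1))
lin([g[0],g[1]-.04,g[2]+.2],.7,.08,v=.25)
robot.movej([-1.329,0.264,1.604,0,1.274,-0.037]); print(robot.get_t(),F().round(1))
for n in('scene','top'): snap(n,'e_'+n)
A=cv2.imread('pics/e_scene.png')[150:310,230:420]; B=cv2.imread('pics/e_top.png')[100:260,190:400]
cv2.imwrite('pics/e.png',cv2.resize(np.hstack([A,B]),None,fx=2,fy=2))
# bystander shift: image difference away from the cabinet, robot
for n in('scene','top'):
    d=cv2.absdiff(cv2.imread(f'pics/{n}0.png'),cv2.imread(f'pics/e_{n}.png')).max(2)>40
    k,_,s,_=cv2.connectedComponentsWithStats(d.astype(np.uint8)); print(n,[r.tolist() for r in s[1:] if r[4]>15])
E
```

```text
[-0.9 -3.4  2.6]
[-0.5  0.5  0.3]
28.8583 [-0.4  0.1  0.2]
scene [[323, 70, 22, 18, 190], [253, 155, 145, 120, 9316], [249, 235, 12, 9, 63], [295, 271, 85, 41, 757]]
top [[219, 115, 135, 107, 7990], [209, 120, 11, 98, 456], [309, 156, 5, 7, 27], [299, 164, 9, 11, 75], [293, 178, 13, 30, 164], [305, 182, 11, 11, 97], [259, 200, 16, 1, 16], [525, 313, 9, 7, 35]]
```

View pics/e.png

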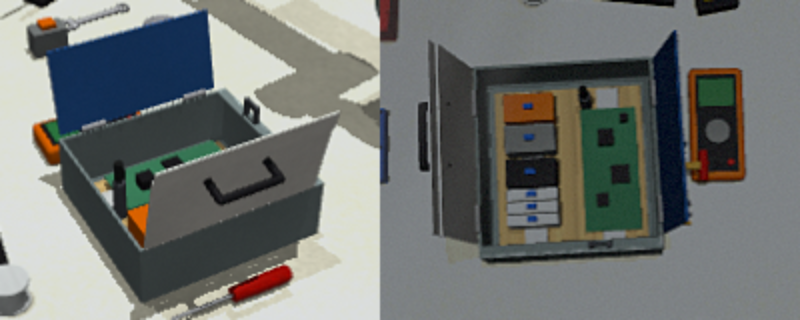

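```bash
cat >> fit.py <<'E'
q=r.x
def pas(x,rr,h,a): return [x,-.14+rr*np.cos(a)-h*np.sin(a),.105+rr*np.sin(a)+h*np.cos(a)]
for a in (1.6,1.7,1.8,1.9):
    P=lambda n,l:proj(C[n],W(q,l)).round(1).tolist()
    print(a,'blue top(337,115)',P('top',pas(.1375,.138,.002,a)),'scene(254,176)',P('scene',pas(.1375,.138,.002,a)),
     'white top(215,121)',P('top',act(.1375,.158,.002,a)),'scene(400,207)',P('scene',act(-.1375,.158,.002,a)))
for b in (0,.014,.02): print(b,'grip top(352.5,182.5)',P('top',pas(q[4]+b,.095,.043,1.8)))
E
python3 fit.py | tail -7
```

```text
1.6 blue top(337,115) [328.3, 115.9] scene(254,176) [257.3, 179.3] white top(215,121) [224.2, 121.2] scene(400,207) [394.4, 197.6]
1.7 blue top(337,115) [333.2, 115.7] scene(254,176) [255.4, 177.4] white top(215,121) [218.7, 121.7] scene(400,207) [397.9, 200.9]
1.8 blue top(337,115) [337.9, 115.7] scene(254,176) [253.7, 176.1] white top(215,121) [213.5, 122.5] scene(400,207) [401.3, 204.8]
1.9 blue top(337,115) [342.5, 115.8] scene(254,176) [252.1, 175.2] white top(215,121) [208.5, 123.3] scene(400,207) [404.6, 209.1]
0 grip top(352.5,182.5) [353.2, 189.4]
0.014 grip top(352.5,182.5) [352.8, 184.6]
0.02 grip top(352.5,182.5) [352.6, 182.5]
```

```bash
python3 -c "
from plant import robot
robot.close_job(); print(robot.get_t())"
```

```text
the job is handed in; nothing more can be done
the job is handed in; nothing more can be done
```

I swung the white leaf over by its handle and pressed the blue leaf down while drawing the bolt to its stop. I then swung the blue leaf over by the red grip, backed the arm off to its start pose and handed the job in at about 29 s.

**Leaf angles:** measured from the final pictures, the white leaf stands at about 1.8 rad and the blue leaf at about 1.79 rad. Both needed to be over 1.6.

**Bolt:** it is still drawn about 20 mm, against the 14 mm required. I measured this from the red grip's position in the top picture.

**Forces:** wrist force readings, taken after each step, stayed under about 30 N. They were about zero at the end, with the arm clear of everything.

**Bystanders:** comparing the first and last pictures showed changes only at the cabinet and its shadows and at the parked gripper. The changed area takes in the screwdriver, which I judged unmoved by eye. I did not measure each bystander's position.

No check failed. One small disagreement is that the finger gap reads about 2 mm under the bar thickness on both grasps, which I took as a constant offset.

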